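# Hang the green-gripped soap dipper back on its rail

## Robot

A 6-joint arm with a two-finger parallel gripper is mounted at the origin on the work surface. World frame = base frame: x ahead of the robot, y to its left, z up, the work surface at z = 0. Lengths are in m, angles in rad, forces in N, time in s.
With the tool pointing down it reaches from about 0.25 to 0.725 m from the base axis. Payload 4 kg.
Tool frame: the origin (TCP) lies on the centre line of the jaws, within the pads' length; the fingertips stand 11 mm ahead of it and the grasp point (between the pads) lies 8 mm behind it; z points along the fingers, y is the line along which they close (so a half turn about z gives the same grasp; the last joint's range is limited). The gripper opens to 85 mm and grips with 20 to 120 N. Pads are 22 mm wide; open, the fingers measure 114 mm over their backs; the gripper's body (76 mm by 85 mm) begins 54 mm behind the grasp point. The pads swing forward as they close: fully open they stand 13 mm farther back than shut.
Start: joints at [-1.145, 0.241, 0.005, 1.335, 0, 1.571], TCP at [0.207, -0.455, 0.242] pointing down, gripper open.
Joint ranges: [-2.72, 2.72], [-1.05, 1.87], [-1.09, 1.28], [-1.99, 2.15], [-1.42, 1.44], [-3.14, 3.14]. Speed limits (rad/s): [2.79, 2.79, 3.14, 3.14, 3.14, 3.14].

## Interface

Orientations are given as a unit quaternion [w, x, y, z].
In Python, from bench import manip gives the robot as it stands.
- The arm moves only by the tool drive_tool, never from a script. Its argument "motion" is one flat list of numbers, 7 for each row, row after row: the shift along the tool's x, y, z in m, then the turn, a rotation vector about the tool's x, y, z in rad, then the finger opening in m, from 0 to 0.0854. A call has 1 to 8 rows; each row is the pose to reach, as a shift and turn from the pose commanded when the call began, along the tool's axes at that moment; what a row does not reach only later rows make up. A row lasts 1/12 s, in which the tool goes at most 41.7 mm and 7.16 degrees, less where a joint would pass 70% of its speed; a pose out of reach is approached as far as the arm can. A call with a gripper value outside its range is refused whole. The fingers move at their own pace and stop on an object; "newtons" is the grip in N (left out, the last holds). Time passes only in rows, so rows that repeat a pose let the fingers close. It gives the time, the measured TCP pose, the force, the opening and the grip force at its end, in the units of the state.
- manip.get_state(): the state, without advancing time (a new reading comes with each control period).
- manip.capture(name): name is "scene" or "top"; returns a dict with "color" (420x560x3 uint8, red, green, blue), "intrinsics" (3x3 intrinsics, pixels), "k1" (the pictures are not rectified: a ray, as slopes to the right and down, at radius r is drawn at 1 + k1 r^2 times it, then the intrinsics apply), "xyz" and "rotation" of the camera in the world. Camera axes: x right, y down, z forward; pixel columns grow to the right and rows downward; lengths in m; the calibration is good to about 2 mm. A picture is of the moment at which its call begins. There is no depth.
- manip.hand_in(): hands the job in; it is judged then, once.
The state is a dict: "time_s": time; "qpos": joint angles; "qvel": joint speeds; "tau": joint torques, N m; "tool_pos": TCP position; "tcp_rot": TCP orientation; "force": force on the tool from outside, world axes, zero at the start; "wrist_torque": the same for the moment, N m; "gripper_width": opening from 0.0 (shut) to 1.0 (fully open); "grip_force": force on a finger pad.
Only numpy, scipy, OpenCV 4.12 (cv2) and the standard library are available. Lean on these libraries where they do the work, as an engineer would, in place of code of your own. Each camera call takes 0.05 s, during which the arm holds its last target. There are 200 camera calls.

## Task

Pick up the dipper with the green grip and hang it by its hook on the upper bar of the counter rail, in the free place between the two yellow-gripped dippers and facing the same way as they do. Leave the two yellow-gripped dippers hanging where they are.

Things in the scene. Friction and masses are not known exactly. Their poses are not given: they have to be found in the camera images.
- green_dipper_grip (a point): Steel dipper, green grip, 0.2 kg, upright on its cup, yaw varies; red and blue ones nearby are not wanted. Point: centre of its square grip 16x16x47 mm, 20 mm below the top. Axes: z up, x from cup to hook mouth. From the point in mm: cup 50 wide, 45 tall, centred x -27, base z -216; handle strip 16 wide (y), x -2 to 1; hook roof underside z -31, top z -27; lip x 31 to 35, down to z -56.
- rail_bar (a point): Middle of the upper bar of a fixed steel rail whose place and yaw vary. Point: on the bar's centre line, 200 mm above the counter. Axes: y along the bar, z up, x level, away from the robot. Round bar 10 mm thick, 340 mm long, between 14 mm posts; a like bar 125 mm below steadies the handles. A hung hook's roof rests on the bar, its lip beyond it (+x), its slot (30 mm wide in x, 25 deep) round the bar.
- left_dipper_grip (a point): Left (+y) yellow-gripped dipper, hanging loose on the upper bar; same shape and size as the green one. Point: centre of its grip, 36 mm above the bar's centre line. Its axes are those of the rail: cup on the robot's side, strip against the bars, lip beyond the bar. Cup underside 20 mm, cup rim 65 mm, grip top 256 mm above the counter.
- right_dipper_grip (a point): Right (-y) yellow-gripped dipper, the same in shape, axes and hanging; point at the centre of its grip. It hangs about 130 mm from the left one along the bar; the free place is half-way between the two points, with 75 to 85 mm free between the two cups and nothing hanging there.

How it is judged:
At the end, for the whole second after the job is handed in: Green dipper released, at rest, hooked on the upper bar between the yellow ones: grip 28-42 mm above the bar centre, 36 mm before to 4 mm past it, tilt under 15 deg, within 17 deg of square, 35 mm or more from either yellow grip. Yellow ones within 25 mm of their start, tilt under 15 deg (z of green_dipper_grip in the frame of rail_bar between 0.028 and 0.042 m and x of green_dipper_grip in the frame of rail_bar between -0.036 and 0.004 m and y of green_dipper_grip in the frame of left_dipper_grip below -0.035 m and y of green_dipper_grip in the frame of right_dipper_grip above 0.035 m and angle between each of green_dipper_grip, left_dipper_grip, right_dipper_grip's own z axis and vertical below 0.26 rad and angle between the x axis of green_dipper_grip and the x axis of rail_bar, either way round below 0.3 rad and linear speed of green_dipper below 0.03 m/s and distance of each of left_dipper_grip, right_dipper_grip from where it was at the start of the episode below 0.025 m); the robot touches nothing.
It fails at once if a yellow-gripped neighbour is knocked off or shoved: its grip moves more than 35 mm or it tilts more than 25 degrees (distance of any of left_dipper_grip, right_dipper_grip from where it was at the start of the episode above 0.035 m or angle between any of left_dipper_grip, right_dipper_grip's own z axis and vertical above 0.44 rad).
It also fails if it takes over 45 s, if anything falls off the work surface, if the arm or the gripper's body presses on something with over 40 N, if the wrist force passes 120 N, or if a joint passes its speed limit or range.

## Working session

There is one attempt and no reset: what is moved stays moved. The work goes in short steps, Python scripts to look and compute and a tool call to move; the robot and the scene stay as the last step left them, time stands still between calls to the robot, and variables do not carry over. Pictures are saved under pics/ and viewed, at most 11 in all, crops included, and the job is handed in when it is done.

Besides the shell and the picture viewer there is one more tool, called after ">>>" in YAML: its name, and indented under it one key for each argument. drive_tool: Moves the arm, as the interface text tells. Its arguments: {"type":"object","properties":{"motion":{"type":"array"},"newtons":{"type":"number"}},"required":["motion"]}

```bash
mkdir -p pics; cat > h.py <<'E'
from bench import manip
import numpy as np, cv2
def cap(n,f=None):
    c=manip.capture(n)
    if f: cv2.imwrite('pics/'+f,c['color'][:,:,::-1])
    return c
def ray(c,uv):
    K=np.array(c['intrinsics'],float);k=float(c['k1'])
    p=cv2.undistortPoints(np.array([[uv]],float),K,np.array([k,0,0,0,0.]))[0,0]
    d=np.array(c['rotation'])@np.array([p[0],p[1],1.]);return np.array(c['xyz'],float),d/np.linalg.norm(d)
def onz(c,uv,z):
    o,d=ray(c,uv);return o+d*(z-o[2])/d[2]
def tri(c1,u1,c2,u2):
    o1,d1=ray(c1,u1);o2,d2=ray(c2,u2)
    s=np.linalg.lstsq(np.c_[d1,-d2],o2-o1,rcond=None)[0]
    a,b=o1+s[0]*d1,o2+s[1]*d2;return (a+b)/2,np.linalg.norm(a-b)
def proj(c,P):
    K=np.array(c['intrinsics'],float);R=np.array(c['rotation']).T
    q=R@(np.array(P)-np.array(c['xyz']));
    x=q[:2]/q[2];x=x*(1+float(c['k1'])*(x@x));return K[:2,:2]@x+K[:2,2]
E
python3 - <<'E'
from h import *
for n in('scene','top'):
    c=cap(n,n+'0.png');print(n,c['xyz'],c['rotation'],c['intrinsics'],c['k1'])
print(manip.get_state())
E
```

```text
scene [1.14051443 0.21273157 0.7445491 ] [-0.24339129  0.4790792   0.74861381 -0.38835701] [[398.53828116   0.         282.24473651]
 [  0.         398.53828116 202.52091296]
 [  0.           0.           1.        ]] -0.0028891580765957247
top [ 0.38572144 -0.04462907  1.22572296] [-0.06080404  0.7147586  -0.69377214  0.06405643] [[435.05947413   0.         283.9878126 ]
 [  0.         435.05947413 213.61591091]
 [  0.           0.           1.        ]] -0.10073016637794982
{'time_s': 0.1, 'qpos': array([-1.14501510e+00,  2.41356317e-01,  3.84497239e-03,  1.33517302e+00,
        2.27000681e-05,  1.57079938e+00]), 'qvel': array([ 0.00031435, -0.00188023,  0.00149341,  0.00034912, -0.00134573,
       -0.00109737]), 'tau': array([ 2.10742355e-04, -3.73137903e+01,  2.53009933e+01,  1.08523355e-02,
        2.51683338e-05, -1.83642737e-05]), 'tool_pos': array([ 0.20629876, -0.45486266,  0.24148728]), 'tcp_rot': array([-9.25105665e-04,  9.77424142e-01,  2.11284538e-01, -1.88365916e-04]), 'force': array([0.33999694, 0.27885612, 0.26654211]), 'wrist_torque': array([ 0.01249011, -0.0111828 , -0.00673789]), 'grip_force': 0.0, 'gripper_width': 0.9998499677598439}
```

```bash
python3 - <<'E'
s=open('h.py').read()
s=s.replace("import numpy as np, cv2","import numpy as np, cv2\nfrom scipy.spatial.transform import Rotation as Ro\ndef qm(q): return Ro.from_quat(np.array(q,float),scalar_first=True).as_matrix()")
s=s.replace("np.array(c['rotation'])","qm(c['rotation'])")
open('h.py','w').write(s)
E
python3 - <<'E'
from h import *
print(qm(manip.get_state()['tcp_rot']).round(3))
E
```

```text
[[ 0.911  0.413 -0.001]
 [ 0.413 -0.911  0.002]
 [ 0.    -0.002 -1.   ]]
```

View pics/scene0.png

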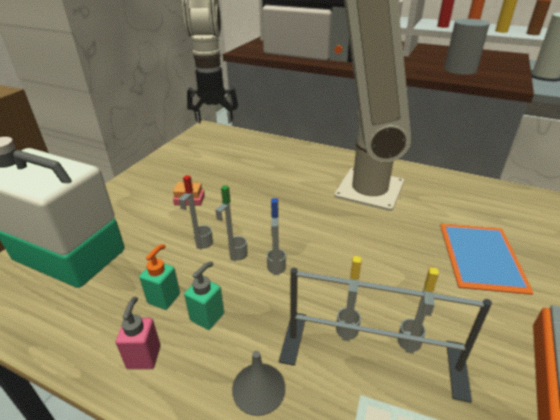

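View pics/top0.png

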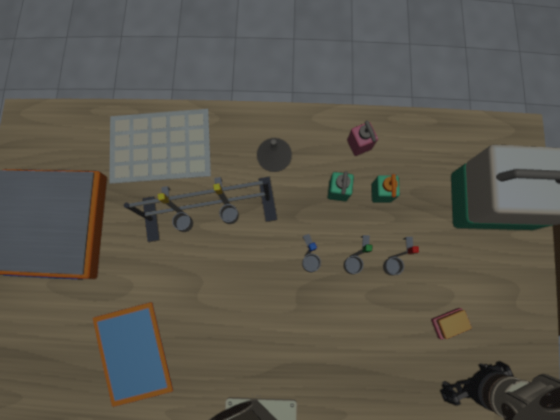

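```bash
python3 - <<'E'
from h import *
s=cap('scene');t=cap('top')
def blob(c,kind,box):
    x0,y0,x1,y1=box;im=cv2.cvtColor(c['color'],cv2.COLOR_RGB2HSV)[y0:y1,x0:x1]
    lo,hi=dict(g=((45,110,30),(80,255,255)),y=((20,150,80),(34,255,255)),b=((105,130,40),(130,255,255)))[kind]
    m=cv2.inRange(im,lo,hi);n,l,st,ce=cv2.connectedComponentsWithStats(m)
    i=1+np.argmax(st[1:,4]);return ce[i]+[x0,y0],st[i]
S=dict(g=(215,175,240,215),yl=(420,255,445,300),yr=(345,245,366,285))
T=dict(g=(355,235,380,258),yl=(150,185,175,210),yr=(207,175,230,200))
S['b']=(265,190,285,225);T['b']=(303,236,322,256)
for k in S:
    a,sa=blob(s,k[0],S[k]);b,sb=blob(t,k[0],T[k])
    print(k,a.round(1),sa,b.round(1),sb,*[x.round(4) for x in tri(s,a,t,b)],onz(t,b,.23).round(4))
for n,uv in(('cup g',(353.5,265)),('cup yl',(183,223)),('cup yr',(229.5,214.5))):
    print(n,onz(t,uv,.045 if 'g' in n else .065).round(4))
a=cv2.resize(t['color'][225:285,290:430],None,fx=5,fy=5,interpolation=2)
b=cv2.resize(t['color'][170:245,120:280],None,fx=4.375,fy=4,interpolation=2)
cv2.imwrite('pics/z.png',np.vstack([a,b])[:,:,::-1])
E
```

```text
g [225.1 193.7] [  6  10   8  19 110] [367.4 247.9] [ 8 10  9  7 47] [ 0.4908 -0.2441  0.2148] 0.0 [ 0.4892 -0.2411  0.23  ]
yl [431.1 278.7] [  5  12  13  24 218] [161.1 196.6] [ 8  9  7  7 39] [0.5943 0.2398 0.2369] 0.0045 [0.5955 0.2441 0.23  ]
yr [355.4 266.9] [  6  11  10  23 181] [216.9 187.2] [ 7  9  7  7 41] [0.6207 0.1115 0.2363] 0.0016 [0.622  0.1132 0.23  ]
b [274.2 207.1] [ 7  9  5 18 73] [312.  246.4] [ 6  7  7  8 40] [ 0.4908 -0.1143  0.2145] 0.0004 [ 0.4892 -0.1131  0.23  ]
cup g [ 0.4609 -0.2397  0.045 ]
cup yl [0.559  0.2259 0.065 ]
cup yr [0.5862 0.1006 0.065 ]
```

View pics/z.png

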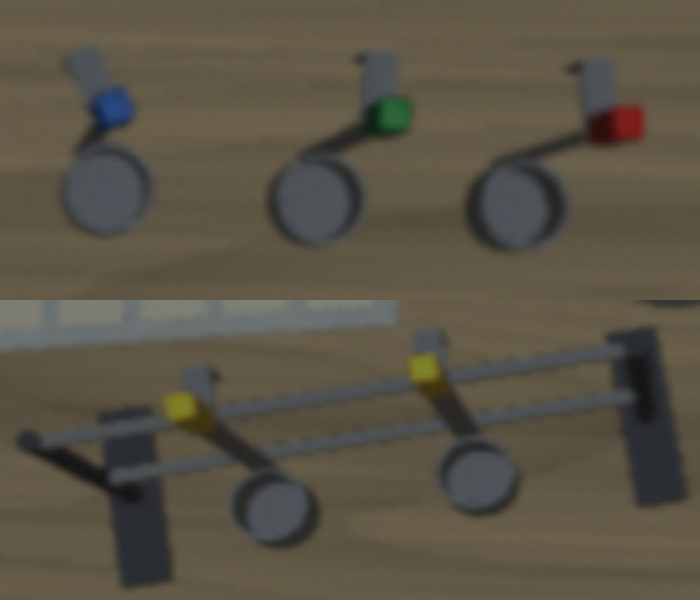

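The scene view shows the green grip at (225,194) and the yellow grips at (431,279) and (355,267). The top view shows green at (367,248) and yellow at (161,197) and (217,187). In the zoomed crop, the green hook roof points straight up (+x) and the bar lies between the two posts.

```bash
python3 - <<'E'
from h import *
t=cap('top')
f=lambda x,y:(290+x/5,225+y/5); g=lambda x,y:(120+x/4.375,170+(y-300)/4)
for a,b in(((363,95),(363,57)),((398,92),(398,57))):
    P,Q=onz(t,f(*a),.189),onz(t,f(*b),.189);print('roof',P.round(4),Q.round(4),np.arctan2(*(Q-P)[1::-1]))
c=onz(t,f(316,198),.045);print('cup',c)
A,B=onz(t,g(45,441),.2),onz(t,g(622,351),.2)
d=A-B;print('bar',A,B,np.linalg.norm(d),(A+B)/2,'yaw',np.arctan2(-d[0],d[1]))
psi=np.arctan2(-d[0],d[1])
n=np.array([np.cos(psi),np.sin(psi)]);y=np.array([-n[1],n[0]])
for p in((.5943,.2398),(.6207,.1115),(.6075,.1757)):
    r=np.array(p)-((A+B)/2)[:2];print(r@n,r@y)
print(t['color'].shape, manip.get_state()['time_s'])
E
```

```text
roof [ 0.5026 -0.2377  0.189 ] [ 0.521  -0.2377  0.189 ] -0.000502835993850587
roof [ 0.5045 -0.2547  0.189 ] [ 0.5215 -0.2547  0.189 ] -0.003187821552257568
cup [ 0.46196246 -0.23884297  0.045     ]
bar [0.57831189 0.32703528 0.2       ] [0.64348949 0.00846561 0.2       ] 0.3251688063290748 [0.61090069 0.16775045 0.2       ] yaw 0.20180942047727374
-0.0018220028294638501 0.07391482288949035
-0.0016745321215568528 -0.05707307064418822
-0.001738245357653325 0.008469861397516664
(420, 560, 3) 0.25
```

```bash
cat >> h.py <<'E'
def go(P,yaw):
    "shift and turn in tool axes, tool straight down, tool y at world angle yaw"
    st=manip.get_state();R=qm(st['tcp_rot'])
    y=np.array([np.cos(yaw),np.sin(yaw),0]);z=np.array([0,0,-1.]);G=np.c_[np.cross(y,z),y,z]
    print('go',P,yaw,(R.T@(np.array(P)-st['tool_pos'])).round(4),Ro.from_matrix(R.T@G).as_rotvec().round(4))
E
python3 -c "
from h import *
go([.4905,-.245,.30],-.08);go([.4905,-.245,.21],-.08)"
```

```text
go [0.4905, -0.245, 0.3] -0.08 [ 0.3455 -0.0741 -0.0581] [-9.000e-04 -5.000e-04 -1.065e+00]
go [0.4905, -0.245, 0.21] -0.08 [ 0.3455 -0.074   0.0319] [-9.000e-04 -5.000e-04 -1.065e+00]
```

>>> drive_tool:
  motion: [0.02,-0.005,-0.04,0,0,-0.12,0.085,0.05,-0.012,-0.058,0,0,-0.24,0.085,0.09,-0.02,-0.058,0,0,-0.36,0.085,0.13,-0.028,-0.058,0,0,-0.48,0.085,0.17,-0.037,-0.058,0,0,-0.6,0.085,0.21,-0.046,-0.058,0,0,-0.72,0.085,0.25,-0.055,-0.058,0,0,-0.84,0.085,0.285,-0.062,-0.058,0,0,-0.96,0.085]
  newtons: 40

```text
time_s: 0.92
tool_pos: [0.4421, -0.2792, 0.3003]
tcp_rot: [0.0, 0.767, 0.641, 0.0]
force: [-0.2, -0.3, 0.0]
gripper_width: 0.995
grip_force: 0.0
```

```bash
python3 -c "
from h import *
go([.4905,-.245,.30],-.08);go([.4905,-.245,.21],-.08)"
```

```text
go [0.4905, -0.245, 0.3] -0.08 [0.0423 0.0416 0.0003] [ 0.0003 -0.0002 -0.0981]
go [0.4905, -0.245, 0.21] -0.08 [0.0422 0.0416 0.0903] [ 0.0003 -0.0002 -0.0981]
```

>>> drive_tool:
  motion: [0.02,0.02,0,0,0,-0.05,0.085,0.038,0.038,0,0,0,-0.09,0.085,0.038,0.038,0,0,0,-0.09,0.085,0.038,0.038,0,0,0,-0.09,0.085]

```text
time_s: 1.25
tool_pos: [0.4855, -0.2498, 0.2996]
tcp_rot: [-0.001, 0.739, 0.674, -0.0]
force: [-0.2, -0.8, -0.6]
gripper_width: 0.998
grip_force: 0.0
```

```bash
python3 -c "
from h import *
cap('top','t1.png');c=cap('scene')
cv2.imwrite('pics/s1.png',cv2.resize(c['color'][100:270,150:310],None,fx=3.5,fy=3.5,interpolation=2)[:,:,::-1])
go([.4905,-.245,.21],-.08)"
```

```text
go [0.4905, -0.245, 0.21] -0.08 [0.0066 0.0058 0.0901] [-0.001   0.0001 -0.0156]
```

View pics/s1.png

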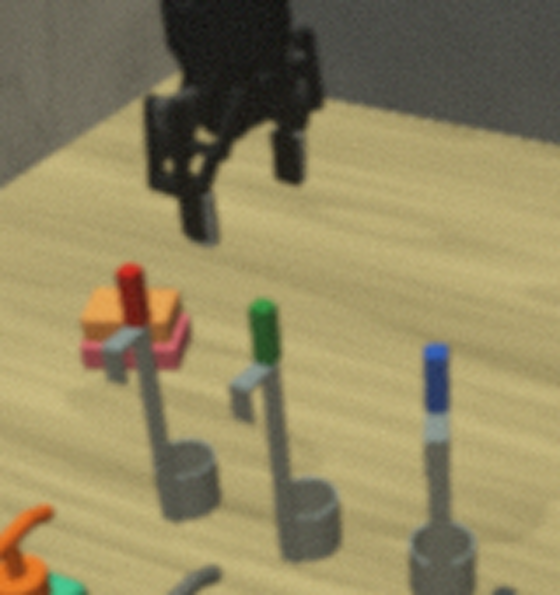

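The crop shows the fingers straddling the green grip (263,330) fore and aft, with red and blue well clear of them. I'll descend.

>>> drive_tool:
  motion: [0.005,0.005,0.03,0,0,-0.015,0.085,0.005,0.005,0.06,0,0,-0.015,0.085,0.005,0.005,0.09,0,0,-0.015,0.085,0.005,0.005,0.09,0,0,-0.015,0.085,0.005,0.005,0.09,0,0,-0.015,0.085]

```text
time_s: 1.77
tool_pos: [0.4882, -0.2467, 0.2094]
tcp_rot: [-0.002, 0.736, 0.677, -0.001]
force: [0.2, 0.6, 0.8]
gripper_width: 0.996
grip_force: 0.0
```

```bash
python3 -c "
from h import *
c=cap('scene')
cv2.imwrite('pics/s2.png',cv2.resize(c['color'][120:270,150:310],None,fx=3.5,fy=3.5,interpolation=2)[:,:,::-1])
go([.4905,-.245,.21],-.08)"
```

```text
go [0.4905, -0.245, 0.21] -0.08 [0.0023 0.0006 0.0014] [ 0.0002  0.0002 -0.0018]
```

View pics/s2.png

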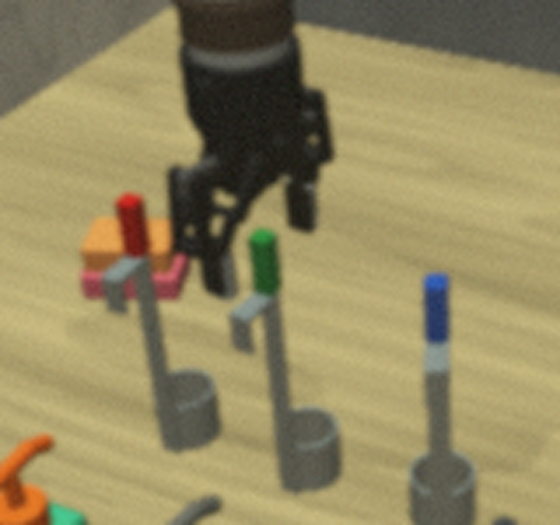

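The fingers bracket the green grip: tips at about (218,290) and (300,225), grip at (264,262). Closing.

>>> drive_tool:
  motion: [0.001,0,0,0,0,0,0.05,0.001,0,0,0,0,0,0.02,0.001,0,0,0,0,0,0.005,0.001,0,0,0,0,0,0.005,0.001,0,0,0,0,0,0.005,0.001,0,0,0,0,0,0.005,0.001,0,0,0,0,0,0.005,0.001,0,0,0,0,0,0.005]
  newtons: 50

```text
time_s: 2.48
tool_pos: [0.4909, -0.2455, 0.211]
tcp_rot: [0.001, 0.735, 0.678, 0.0]
force: [1.0, 0.2, 3.3]
gripper_width: 0.177
grip_force: 49.5
```

>>> drive_tool:
  motion: [0,0,-0.02,0,0,0,0.005,0,0,-0.04,0,0,0,0.005,0,0,-0.06,0,0,0,0.005,0,0,-0.08,0,0,0,0.005,0,0,-0.1,0,0,0,0.005,0,0,-0.1,0,0,0,0.005]

```text
time_s: 2.98
tool_pos: [0.4916, -0.2459, 0.3137]
tcp_rot: [0.003, 0.735, 0.678, 0.001]
force: [1.0, 0.6, -1.5]
gripper_width: 0.184
grip_force: 49.4
```

```bash
python3 -c "
from h import *
c=cap('scene')
cv2.imwrite('pics/s3.png',cv2.resize(c['color'][70:270,150:310],None,fx=3,fy=3,interpolation=2)[:,:,::-1])
st=manip.get_state();print(st['gripper_width'],st['tool_pos'])
go([.40,-.235,.315],0);go([.40,.10,.315],.2);go([.509,.155,.315],.202)"
```

```text
0.18258327881475106 [ 0.49118486 -0.24569196  0.31148523]
go [0.4, -0.235, 0.315] 0 [ 0.0034 -0.0917 -0.0038] [ 0.003   0.0014 -0.0799]
go [0.4, 0.1, 0.315] 0.2 [ 0.3373 -0.1185 -0.0043] [ 0.0029  0.0017 -0.2799]
go [0.509, 0.155, 0.315] 0.202 [ 0.4008 -0.0142 -0.0041] [ 0.0029  0.0017 -0.2819]
```

View pics/s3.png

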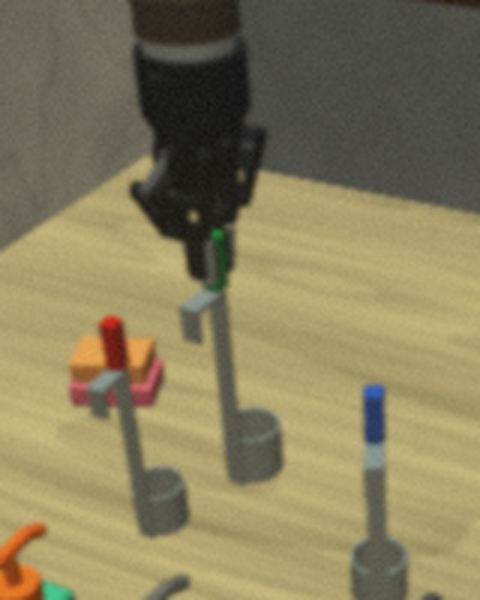

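The dipper is held upright and clear of the counter, cup at about (255,445) in the crop. Next I back off, then carry it to the left.

>>> drive_tool:
  motion: [0,-0.03,-0.002,0,0,0,0.005,0,-0.06,-0.002,0,0,-0.02,0.005,0.005,-0.09,-0.003,0,0,-0.04,0.005,0.03,-0.1,-0.003,0,0,-0.06,0.005,0.065,-0.1,-0.003,0,0,-0.08,0.005,0.1,-0.1,-0.003,0,0,-0.1,0.005,0.135,-0.1,-0.003,0,0,-0.13,0.005,0.17,-0.105,-0.004,0,0,-0.16,0.005]

```text
time_s: 3.7
tool_pos: [0.3984, -0.066, 0.3119]
tcp_rot: [-0.001, 0.678, 0.735, -0.001]
force: [0.9, 0.7, -2.1]
gripper_width: 0.18
grip_force: 49.9
```

```bash
python3 -c "
from h import *
go([.42,.08,.315],.2);go([.509,.155,.315],.202)"
```

```text
go [0.42, 0.08, 0.315] 0.2 [ 0.1438  0.0332 -0.003 ] [-0.003  -0.0012 -0.1196]
go [0.509, 0.155, 0.315] 0.202 [ 0.2114  0.128  -0.0033] [-0.003  -0.0012 -0.1216]
```

>>> drive_tool:
  motion: [0.03,0.003,-0.001,0,0,-0.02,0.005,0.065,0.01,-0.002,0,0,-0.04,0.005,0.1,0.02,-0.003,0,0,-0.07,0.005,0.14,0.04,-0.003,0,0,-0.1,0.005,0.175,0.07,-0.003,0,0,-0.12,0.005,0.2,0.1,-0.003,0,0,-0.12,0.005,0.207,0.122,-0.003,0,0,-0.12,0.005,0.207,0.122,-0.003,0,0,-0.12,0.005]

```text
time_s: 4.37
tool_pos: [0.5072, 0.1518, 0.3127]
tcp_rot: [-0.001, 0.632, 0.775, -0.001]
force: [0.4, -0.8, -3.9]
gripper_width: 0.181
grip_force: 49.9
```

```bash
python3 -c "
from h import *
c=cap('top')
a=cv2.resize(c['color'][150:270,110:290],None,fx=4,fy=4,interpolation=2)[:,:,::-1];cv2.imwrite('pics/t4.png',a)
c=cap('scene')
cv2.imwrite('pics/s4.png',cv2.resize(c['color'][180:400,270:500],None,fx=2.7,fy=2.7,interpolation=2)[:,:,::-1])
go([.509,.155,.315],.202)"
```

```text
go [0.509, 0.155, 0.315] 0.202 [ 0.005   0.0065 -0.0011] [-0.0063  0.0009 -0.0009]
```

View pics/t4.png

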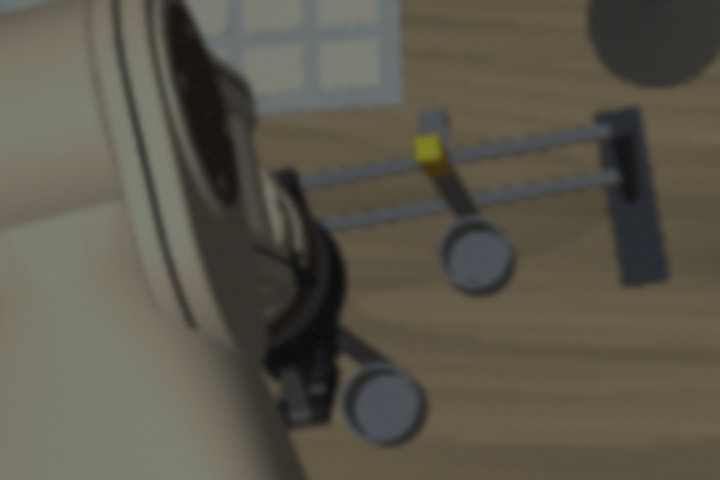

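View pics/s4.png

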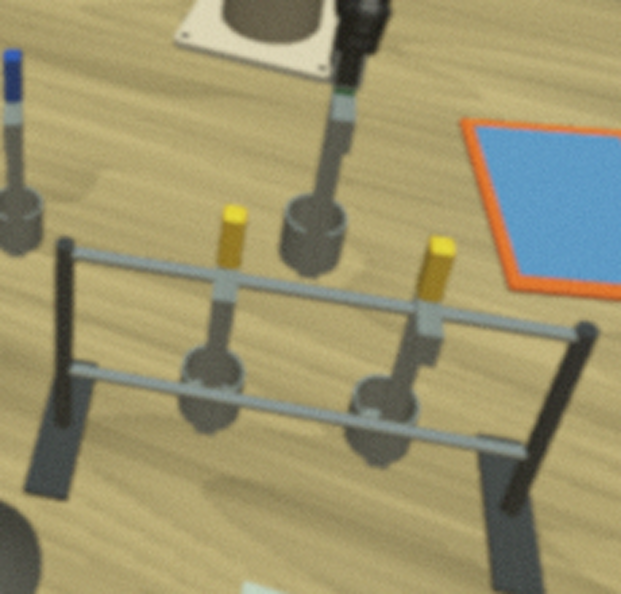

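The top view shows the held dipper's cup at crop (383,403). The scene view shows it square to the rail, heading between the yellow dippers, with its hook facing away from the robot.

```bash
python3 -c "
from h import *
t=cap('top');s=cap('scene')
n=np.array([np.cos(.202),np.sin(.202)]);y=np.array([-n[1],n[0]])
C=np.array([.6075,.1757]);T=manip.get_state()['tool_pos'][:2]
print('tool',(T-C)@n,(T-C)@y)
g=lambda a,b:(270+a/2.7,180+b/2.7)
for nm,P in (('cup',onz(t,(205.75,250.75),.147)),('cupscene',onz(s,g(314,218),.147)),('cuptri',tri(s,g(314,218),t,(205.75,250.75))[0]),('roof',onz(s,g(344.5,97),.291))):
    r=P[:2]-C;print(nm,P.round(4),r@n,r@y)
print('yr roof',[ ( (onz(s,g(*p),.209)[:2]-C)@n, (onz(s,g(*p),.209)[:2]-C)@y) for p in((224,278),(430,312))])
print('yr cups',[ ((onz(c,p,.065)[:2]-C)@n,(onz(c,p,.065)[:2]-C)@y) for c,p in((t,(110+478/4,150+255/4)),(s,g(213,370)),(s,g(386,402)))])
"
```

```text
tool -0.1079405466484367 -0.0063058413369876725
cup [0.4788 0.145  0.147 ] -0.13224046950196505 -0.004228988796580965
cupscene [0.4844 0.1474 0.147 ] -0.12629963220090273 -0.002984356997554248
cuptri [0.4791 0.1464 0.142 ] -0.13165328539063645 -0.002938655825528053
roof [0.5147 0.1548 0.291 ] -0.0951285898128125 -0.0018246622579664688
yr roof [(np.float64(0.013651605480263477), np.float64(-0.06695032450467299)), (np.float64(0.013472241155751694), np.float64(0.06485988163862598))]
yr cups [(np.float64(-0.03384112926695644), np.float64(-0.06957535562691594)), (np.float64(-0.026885565552968154), np.float64(-0.06546835407819414)), (np.float64(-0.02652092900385104), np.float64(0.06396231534840872))]
```

>>> drive_tool:
  motion: [0.002,0.015,0,0,0,0,0.005,0.002,0.035,0,0,0,0,0.005,0.002,0.055,0,0,0,0,0.005,0.002,0.075,0,0,0,0,0.005,0.002,0.092,0,0,0,0,0.005,0.002,0.092,0,0,0,0,0.005,0.002,0.092,0,0,0,0,0.005]

```text
time_s: 5.15
tool_pos: [0.5937, 0.1677, 0.3167]
tcp_rot: [-0.0, 0.634, 0.774, -0.001]
force: [-0.2, -0.1, -2.8]
gripper_width: 0.183
grip_force: 50.2
```

```bash
python3 -c "
from h import *
s=cap('scene')
cv2.imwrite('pics/s5.png',cv2.resize(s['color'][200:400,300:480],None,fx=3,fy=3,interpolation=2)[:,:,::-1])
n=np.array([np.cos(.202),np.sin(.202)]);y=np.array([-n[1],n[0]])
C=np.array([.6075,.1757]);T=manip.get_state()['tool_pos'];print(T,(T[:2]-C)@n,(T[:2]-C)@y)
go([.597,.175,.24],.202)"
```

```text
[0.59321484 0.16775733 0.31720524] -0.01558823240220144 -0.004915160216253041
go [0.597, 0.175, 0.24] 0.202 [0.0064 0.0052 0.0772] [-0.0014  0.0001 -0.0033]
```

View pics/s5.png

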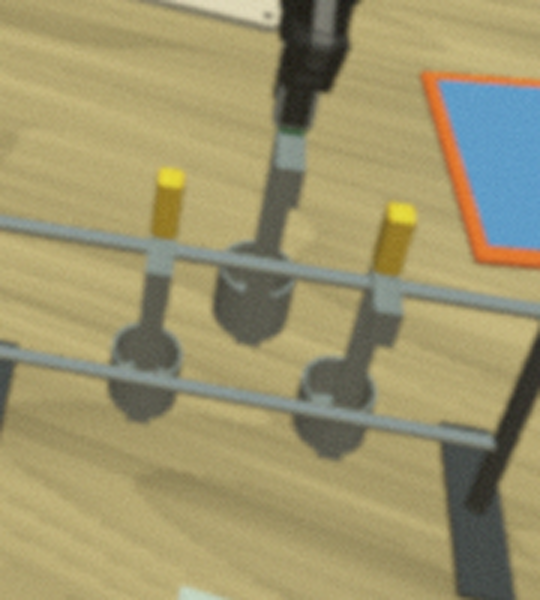

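The dipper stands above the bar between the two yellow ones: roof at crop (290,150), cup at (252,300). I'll check the roof position numerically against the yellow roofs before lowering.

```bash
python3 -c "
from h import *
s=cap('scene')
n=np.array([np.cos(.202),np.sin(.202)]);y=np.array([-n[1],n[0]])
C=np.array([.6075,.1757]);g=lambda a,b:(300+a/3,200+b/3)
for nm,p,z in(('roof',(290,150),.295),('cup',(256,270),.151),('yr',(160,257),.209),('yl',(387,294),.209)):
    r=onz(s,g(*p),z)[:2]-C;print(nm,r@n,r@y)
print(proj(s,[*(C+.0017*n),.2])*3-[900,600])"
```

```text
roof 0.006256497681700574 -0.0036461394201542366
cup -0.037835140372658775 -0.0031801229468711757
yr 0.0200363628768195 -0.06571038558348029
yl 0.019279841561672437 0.06409846022554255
[271.1855932  263.50843914]
```

>>> drive_tool:
  motion: [0.003,0.007,0,0,0,0,0.005,0.003,0.007,0.015,0,0,0,0.005,0.003,0.007,0.03,0,0,0,0.005,0.003,0.007,0.045,0,0,0,0.005,0.003,0.007,0.06,0,0,0,0.005,0.003,0.007,0.07,0,0,0,0.005,0.003,0.007,0.075,0,0,0,0.005,0.003,0.007,0.075,0,0,0,0.005]

```text
time_s: 5.92
tool_pos: [0.5992, 0.1728, 0.2415]
tcp_rot: [-0.001, 0.633, 0.774, -0.001]
force: [-0.3, 0.6, -3.6]
gripper_width: 0.179
grip_force: 50.2
```

```bash
python3 -c "
from h import *
s=cap('scene')
cv2.imwrite('pics/s6.png',cv2.resize(s['color'][200:400,300:480],None,fx=3,fy=3,interpolation=2)[:,:,::-1])
st=manip.get_state();print(st['tool_pos'],st['force'])"
```

```text
[0.59984323 0.17296097 0.24252434] [ 0.12577586  0.11669835 -1.78971339]
```

View pics/s6.png

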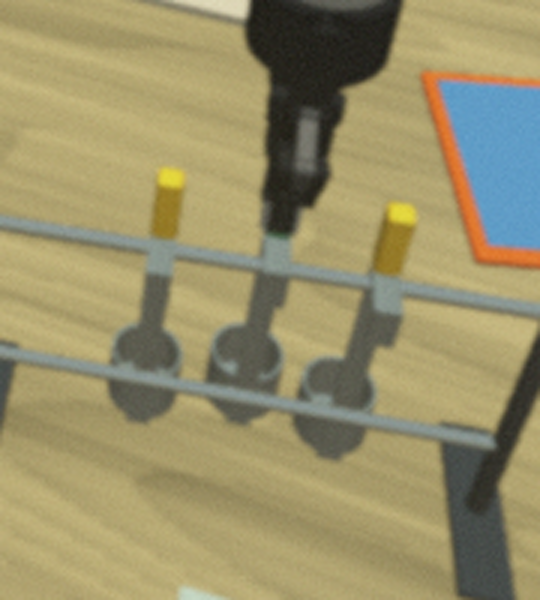

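The hook is over the bar at crop (277,250), with the cup between the two neighbours and no contact force. Lowering the rest of the way slowly.

>>> drive_tool:
  motion: [0,0,0.003,0,0,0,0.005,0,0,0.006,0,0,0,0.005,0,0,0.009,0,0,0,0.005,0,0,0.01,0,0,0,0.005,0,0,0.01,0,0,0,0.005]

```text
time_s: 6.38
tool_pos: [0.6002, 0.1732, 0.232]
tcp_rot: [-0.0, 0.633, 0.774, -0.0]
force: [-0.4, -0.4, -2.6]
gripper_width: 0.179
grip_force: 50.2
```

>>> drive_tool:
  motion: [0,0,0.001,0,0,0,0.005,0,0,0.002,0,0,0,0.005,0,0,0.003,0,0,0,0.005,0,0,0.003,0,0,0,0.005]

```text
time_s: 6.72
tool_pos: [0.6005, 0.1733, 0.2308]
tcp_rot: [0.001, 0.633, 0.774, 0.001]
force: [-1.2, -0.1, 4.5]
gripper_width: 0.181
grip_force: 51.1
```

Force has gone up by about 7 N, so the hook is on the bar. Releasing.

>>> drive_tool:
  motion: [0,0,0,0,0,0,0.025,0,0,0,0,0,0,0.03,0,0,0,0,0,0,0.04,0,0,0,0,0,0,0.05,0,0,0,0,0,0,0.05,0,0,0,0,0,0,0.05]

```text
time_s: 7.22
tool_pos: [0.6004, 0.1732, 0.2291]
tcp_rot: [-0.0, 0.633, 0.774, -0.0]
force: [-0.1, 0.3, 0.4]
gripper_width: 0.586
grip_force: 0.0
```

>>> drive_tool:
  motion: [0,0,-0.015,0,0,0,0.05,0,0,-0.04,0,0,0,0.05,0,0,-0.07,0,0,0,0.05,0,0,-0.1,0,0,0,0.05,0,-0.03,-0.12,0,0,0,0.05,0,-0.07,-0.12,0,0,0,0.05,0,-0.11,-0.12,0,0,0,0.05,0,-0.11,-0.12,0,0,0,0.05]

```text
time_s: 7.88
tool_pos: [0.484, 0.1492, 0.3484]
tcp_rot: [-0.003, 0.633, 0.774, -0.004]
force: [1.2, 0.1, -0.9]
gripper_width: 0.584
grip_force: 0.0
```

```bash
python3 -c "
from h import *
s=cap('scene')
cv2.imwrite('pics/s7.png',cv2.resize(s['color'][200:400,300:480],None,fx=3,fy=3,interpolation=2)[:,:,::-1])
st=manip.get_state();print(st['tool_pos'],st['force'],st['time_s'])"
```

```text
[0.48812527 0.15023861 0.34928157] [0.56700864 0.60278219 0.3392759 ] 7.9333
```

View pics/s7.png

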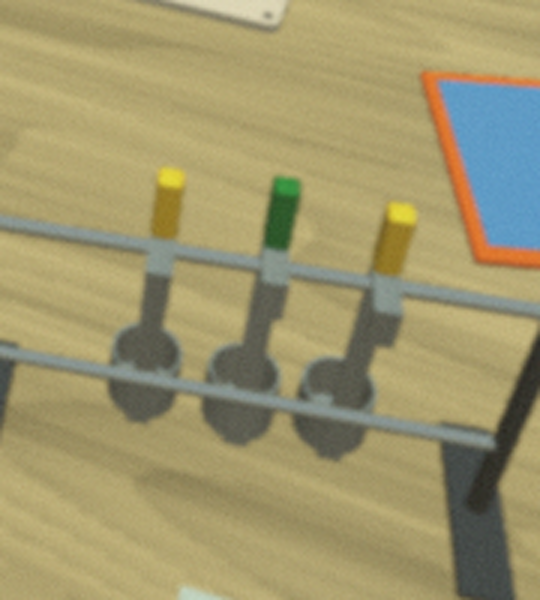

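The green dipper (283,213) hangs level between the yellow ones, which haven't moved (168,203 and 397,240). Next I let it rest for half a second, then hand in.

>>> drive_tool:
  motion: [0,0,0,0,0,0,0.05,0,0,0,0,0,0,0.05,0,0,0,0,0,0,0.05,0,0,0,0,0,0,0.05,0,0,0,0,0,0,0.05,0,0,0,0,0,0,0.05]

```text
time_s: 8.43
tool_pos: [0.4932, 0.1515, 0.3489]
tcp_rot: [-0.0, 0.633, 0.774, -0.0]
force: [-1.2, 1.1, 0.5]
gripper_width: 0.585
grip_force: 0.0
```

```bash
python3 -c "
from bench import manip
print(manip.hand_in())"
```

```text
the job is handed in; nothing more can be done
None
```

The green dipper is hanging by its hook on the upper bar, between the two yellow ones and facing their way; the yellow ones look unmoved in the last picture, and I handed the job in at about 8.4 s (no verdict was returned).

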